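# Strip the locked storage bar for sterilising

## Robot

A 6-joint arm with a two-finger parallel gripper is mounted at the origin on the work surface. World frame = base frame: x ahead of the robot, y to its left, z up, the work surface at z = 0. Lengths are in mm, angles in rad, forces in N, time in s.
With the tool pointing down it reaches from about 350 to 925 mm from the base axis. Payload 6.4 kg.
Tool frame: the origin (TCP) lies midway between the tips of the shut fingers; the grasp point (between the pads) lies 19 mm behind it; z points along the fingers, y is the line along which they close (so a half turn about z gives the same grasp; the last joint's range is limited). The gripper opens to 85 mm and grips with 20 to 120 N. Pads are 22 mm wide; open, the fingers measure 114 mm over their backs; the gripper's body (76 mm by 85 mm) begins 54 mm behind the grasp point. The pads swing forward as they close: fully open they stand 13 mm farther back than shut.
Start: joints at [-1.409, 0.245, 1.558, -0, 1.339, -0.174], TCP at [214.196, -613.705, 231.29] pointing down, gripper open.
Joint ranges: [-3.13, 3.13], [-1.02, 2.26], [0.13, 2.54], [-0.95, 4.09], [0.21, 2.88], [-2.74, 2.74]. Speed limits (rad/s): [2.57, 2.57, 3.14, 3.14, 3.14, 3.14].

## Interface

Orientations are given as [roll, pitch, yaw] about the fixed x, y, z axes, in that order (R = Rz(yaw) Ry(pitch) Rx(roll)).
In Python, from bench import bot gives the robot as it stands.
- The arm moves only by the tool apply_moves, never from a script. Its argument "steps" is a list of rows, each a list of 3 entries, a list of its own where there are three numbers: the turn, a rotation vector about the tool's x, y, z in degrees, then the shift along the tool's x, y, z in cm, then the closure in counts, from 0 (fully open) to 255 (shut). In form: [[[ax, ay, az], [dx, dy, dz], hand], ...]. A call has exactly 5 rows; each row is the pose to reach, as a shift and turn from the pose commanded when the call began, along the tool's axes at that moment; what a row does not reach only later rows make up. A row lasts 1/8 s, in which the tool goes at most 62.5 mm and 10.7 degrees, less where a joint would pass 70% of its speed; a pose out of reach is approached as far as the arm can. A call with a gripper value outside its range is refused whole. The fingers move at their own pace and stop on an object; the grip force is fixed at half the most. Time passes only in rows, so rows that repeat a pose let the fingers close, or fill a call up. It gives the time, the measured TCP pose, the force, the opening and the grip force at its end, in the units of the state.
- bot.state(): the state, without advancing time (a new reading comes with each control period).
- bot.get_image(name): name is "side" or "top" or "wrist"; returns the picture (384x512x3 uint8, blue, green, red); there is no depth.
- bot.camera_model(name): a dict with "mtx" (3x3 intrinsics, pixels), "R" (3x3) and "t" (3): a world point X has camera coordinates R X + t. Camera axes: x right, y down, z forward; pixel columns grow to the right and rows downward; lengths in mm; the calibration is good to about 2 mm. A picture is of the moment at which its call begins: read the wrist's pose just before it. camera_model takes no time and is no camera call; for the wrist camera it gives the pose at the moment of the call.
- bot.job_done(): hands the job in; it is judged then, once.
The state is a dict: "time": time; "q": joint angles; "dq": joint speeds; "joint_efforts": joint torques, N m; "eef_pos": TCP position; "eef_rot": TCP orientation; "ft_force": force on the tool from outside, world axes, zero at the start; "ft_torque": the same for the moment, N m; "grip_width": finger opening in mm; "gripper_force": force on a finger pad.
Only numpy, scipy, OpenCV 4.12 (cv2) and the standard library are available. Lean on these libraries where they do the work, as an engineer would, in place of code of your own. Each camera call takes 0.05 s, during which the arm holds its last target. There are 200 camera calls.

## Task

The aluminium mounting blocks parked on the storage bar are due for sterilising. Unlock the bar: pull the black knob up, turn it until the keeper arm lies alongside the bar, and push it fully back in; then slide every block off the bar's open end and put them all inside the steel tray, each resting on the tray's floor. When the bar is empty, lock it again the same way (pull the knob up, turn it back, push it fully in), and leave the other things on the bench where they are.

Things in the scene. Friction and masses are not known exactly. Their poses are not given: they have to be found in the camera images.
- stand: Grey stand fixed to the bench; origin on the bench, z up. A level steel bar, 14 mm thick, runs along its y at x = 0, 120 mm above the bench, from a column (face at y = 125 mm, 50 mm wide, 160 mm high) to its open end at y = -125 mm. A 10 mm foot lies at x -140 to -75 mm and under the column; under the bar is bare bench.
- bar_tip (a point): Centre of the open end of the bar, 120 mm above the bench; axes as the stand's (the bar runs from here along +y).
- keeper_tip (a point): Far end of the keeper arm: flat steel, 12 mm wide, 14 mm high, fixed to the knob, reaching 122 mm out from its axis, 42 mm below knob_grip. Locked, it lies across the bar's open end, 14 mm off it, so nothing comes off; unlocked, it lies parallel to the bar, 110 mm to the -x side of it.
- knob_grip (a point): Grip point of the black knob on the keeper post (at stand x -110, y -163 mm), on its upright axis, 155 mm above the bench when in. An upright bar 48 mm long (this point's x, the arm's direction), 14 mm thick (its y), top 19 mm above and underside 23 mm below this point; grasped from above. The point moves and turns with the knob.
- lock_pull (a joint): How far the knob, with its arm, is pulled straight up, m: 0 fully in (down), 0.020 at its stop. Stays where left (friction: about 8 N lifts it, 5 N pushes it down). A key sits in a notch: the knob turns only when at least 0.013 out and goes back in only at either end of its turn.
- lock_turn (a joint): Turn of the knob, rad, anticlockwise from above positive: 0 locked (arm across the bar's end), 1.35 unlocked (arm along the stand's +y). Stops at both ends; turns lightly.
- tray: Open dark steel tray, loose on the bench, about 0.9 kg, outer 270 (its x) x 140 (its y) x 30 mm high, walls and floor 5 mm. Origin at the centre of its underside.
- block0_mid (a point): Centre of an aluminium mounting block, 50 (its x) x 45 (its y) x 70 mm (its z, up), 0.2 to 0.45 kg. A 20 mm square bore runs through along y, 13 mm above the centre. It hangs by the bore on the bar, y along the bar, centre 16 mm below the bar's axis, swinging and sliding freely; lifted 3 mm it is clear of the bar. Three or four are present; None from the start means absent.
- block1_mid (a point): Centre of an aluminium mounting block, 50 (its x) x 45 (its y) x 70 mm (its z, up), 0.2 to 0.45 kg. A 20 mm square bore runs through along y, 13 mm above the centre. It hangs by the bore on the bar, y along the bar, centre 16 mm below the bar's axis, swinging and sliding freely; lifted 3 mm it is clear of the bar. Three or four are present; None from the start means absent.
- block2_mid (a point): Centre of an aluminium mounting block, 50 (its x) x 45 (its y) x 70 mm (its z, up), 0.2 to 0.45 kg. A 20 mm square bore runs through along y, 13 mm above the centre. It hangs by the bore on the bar, y along the bar, centre 16 mm below the bar's axis, swinging and sliding freely; lifted 3 mm it is clear of the bar. Three or four are present; None from the start means absent.
- block3_mid (a point): Centre of an aluminium mounting block, 50 (its x) x 45 (its y) x 70 mm (its z, up), 0.2 to 0.45 kg. A 20 mm square bore runs through along y, 13 mm above the centre. It hangs by the bore on the bar, y along the bar, centre 16 mm below the bar's axis, swinging and sliding freely; lifted 3 mm it is clear of the bar. Three or four are present; None from the start means absent.
- media_bottle: Bystander: glass bottle with blue cap, 60 mm wide, 150 mm high; origin under its middle. To be left alone.
- amber_jar: Bystander: amber glass jar, 64 mm wide, 90 mm high; origin under its middle. To be left alone.
- dish_stack: Bystander: clear plastic dish stack, 70 mm wide, 45 mm high; origin under its middle. To be left alone.
- tip_box: Bystander: white box with clear lid, 85 x 120 x 65 mm; origin under its middle. To be left alone.
- screwdriver: Bystander: screwdriver lying along its x; origin under its middle. To be left alone.
- wrench: Bystander: wrench lying along its x; origin under its middle. To be left alone.
- beaker: Bystander: glass beaker, 70 mm wide, 90 mm high; origin under its middle. To be left alone.
Mind the look-alikes: they are no part of the job. What is shaped like the part that bears block2_mid but green or yellow is not meant.

How it is judged (in metres and radians):
On the way, in this order (a step that is already met when the one before it is completed fails the run):
1. the knob is pulled up (more than 14 mm) (value of joint lock_pull above 0.014 m), for 0.1 s.
2. the pulled knob is turned to the unlocked end (over 1.25 rad) (value of joint lock_pull above 0.014 m and value of joint lock_turn above 1.25 rad), for 0.1 s.
3. the knob is pushed fully in (within 3 mm), unlocked (value of joint lock_pull below 0.003 m and value of joint lock_turn above 1.25 rad), for 0.2 s.
4. all blocks present are at rest on the tray's floor, the knob in and unlocked (all of step 3 and x of block0_mid in the frame of tray between -0.115 and 0.115 m and y of block0_mid in the frame of tray between -0.05 and 0.05 m and z of block0_mid in the frame of tray between 0.01 and 0.056 m and linear speed of each of block0, block1, block2, block3 below 0.02 m/s and x of block1_mid in the frame of tray between -0.115 and 0.115 m and y of block1_mid in the frame of tray between -0.05 and 0.05 m and z of block1_mid in the frame of tray between 0.01 and 0.056 m and x of block2_mid in the frame of tray between -0.115 and 0.115 m and y of block2_mid in the frame of tray between -0.05 and 0.05 m and z of block2_mid in the frame of tray between 0.01 and 0.056 m and x of block3_mid in the frame of tray between -0.115 and 0.115 m and y of block3_mid in the frame of tray between -0.05 and 0.05 m and z of block3_mid in the frame of tray between 0.01 and 0.056 m), for 0.2 s.
5. the knob is pulled up again (value of joint lock_pull above 0.014 m), for 0.1 s.
6. the pulled knob is turned back to the locked end (under 0.1 rad) (value of joint lock_pull above 0.014 m and value of joint lock_turn below 0.1 rad), for 0.1 s.
At the end, for the whole second after the job is handed in: All blocks present at rest on the tray's floor (centre within 115 mm along and 50 mm across of the tray's middle, under 56 mm above its underside; any side down), tray level; knob locked (turn under 0.1 rad) and fully in (within 3 mm) (x of block0_mid in the frame of tray between -0.115 and 0.115 m and y of block0_mid in the frame of tray between -0.05 and 0.05 m and z of block0_mid in the frame of tray between 0.01 and 0.056 m and linear speed of each of block0, block1, block2, block3, tray below 0.02 m/s and x of block1_mid in the frame of tray between -0.115 and 0.115 m and y of block1_mid in the frame of tray between -0.05 and 0.05 m and z of block1_mid in the frame of tray between 0.01 and 0.056 m and x of block2_mid in the frame of tray between -0.115 and 0.115 m and y of block2_mid in the frame of tray between -0.05 and 0.05 m and z of block2_mid in the frame of tray between 0.01 and 0.056 m and x of block3_mid in the frame of tray between -0.115 and 0.115 m and y of block3_mid in the frame of tray between -0.05 and 0.05 m and z of block3_mid in the frame of tray between 0.01 and 0.056 m and value of joint lock_pull below 0.003 m and value of joint lock_turn below 0.1 rad and angle between tray's own z axis and vertical below 0.1 rad); the robot touches nothing.
It fails at once if the knob is forced round while pushed in (value of joint lock_pull below 0.01 m and value of joint lock_turn between 0.4 and 0.95 rad).
It fails at once if a bystander is moved by more than 40 mm (distance of any of media_bottle, amber_jar, dish_stack, tip_box, screwdriver, wrench, beaker from where it was at the start of the episode above 0.04 m).
Of block0, block1, block2, block3 only 3 to 4 are there at a start; the rules pass over those that are not, and their reading is None.
At some moment in a run one of tray may be knocked a few centimetres aside while the robot is not near it.
Once in a run the grip may slacken for a moment while it holds something.
It also fails if it takes over 210 s, if anything falls off the work surface, if the arm or the gripper's body presses on something with over 40 N, if the wrist force passes 120 N, or if a joint passes its speed limit or range.

## Working session

There is one attempt and no reset: what is moved stays moved. The work goes in short steps, Python scripts to look and compute and a tool call to move; the robot and the scene stay as the last step left them, time stands still between calls to the robot, and variables do not carry over. Pictures are saved under pics/ and viewed, at most 15 in all, crops included, and the job is handed in when it is done.

Besides the shell and the picture viewer there is one more tool, called after "Call:" as name(argument=value, ...) on one line, values as JSON. apply_moves: Moves the arm, as the interface text tells. Its arguments: {"type":"object","properties":{"steps":{"type":"array"}},"required":["steps"]}

```bash
mkdir -p pics; python3 - <<'E'
from bench import bot
import cv2,numpy as np
for n in("side","top"):
    cv2.imwrite(f"pics/{n}0.png",bot.get_image(n)); c=bot.camera_model(n)
    print(n,c["mtx"].round(1).tolist(),c["R"].round(3).tolist(),c["t"].round(1).tolist())
s=bot.state();print(s["eef_pos"],s["eef_rot"],s["time"],s["grip_width"])
E
```

```text
side [[395.4, 0.0, 249.8], [0.0, 395.4, 188.9], [0.0, 0.0, 1.0]] [[-1.0, -0.004, -0.021], [0.012, 0.707, -0.707], [0.018, -0.707, -0.707]] [534.0, 174.6, 1161.1]
top [[436.4, 0.0, 254.1], [0.0, 436.4, 194.7], [0.0, 0.0, 1.0]] [[0.021, -1.0, -0.016], [-0.998, -0.02, -0.066], [0.065, 0.018, -0.998]] [-119.9, 573.4, 1585.2]
[ 214.10459023 -613.19034689  230.28424745] [-3.13984760e+00 -3.03562572e-04  3.35781783e-01] 0.1 85.65837045131778
```

View pics/side0.png

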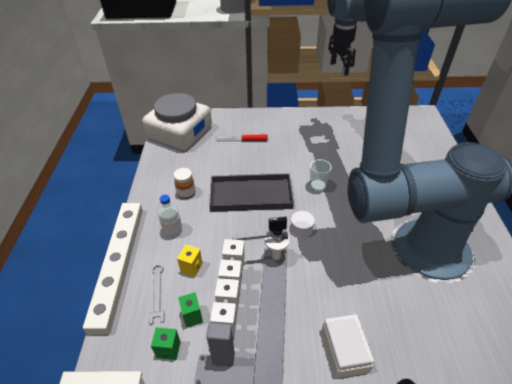

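View pics/top0.png

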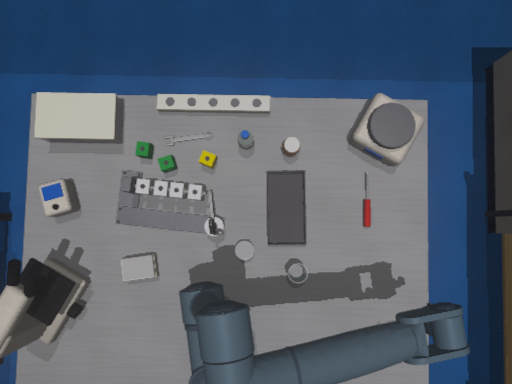

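```bash
cat > h.py <<'E'
from bench import bot
import cv2,numpy as np
def ray(n,px,z,c=None):
    c=c or bot.camera_model(n); R,t,K=map(np.array,(c["R"],c["t"],c["mtx"]))
    d=R.T@np.linalg.inv(K)@np.array([px[0],px[1],1.]); o=-R.T@t
    return (o+d*(z-o[2])/d[2])[:2].round(1)
def proj(n,X,c=None):
    c=c or bot.camera_model(n); R,t,K=map(np.array,(c["R"],c["t"],c["mtx"]))
    p=K@(R@np.array(X,float)+t); return (p[:2]/p[2]).round(1)
def rel(target,rpy=None):
    "shift in tool axes (cm) and rotvec (deg) from measured pose to target"
    from scipy.spatial.transform import Rotation as Ro
    s=bot.state(); A=Ro.from_euler("xyz",s["eef_rot"])
    d=A.inv().apply(np.array(target)-s["eef_pos"])/10
    r=None if rpy is None else np.degrees((A.inv()*Ro.from_euler("xyz",rpy)).as_rotvec()).round(1)
    return d.round(2),r
E
python3 - <<'E'
import cv2,numpy as np
from h import *
t=cv2.imread("pics/top0.png");s=cv2.imread("pics/side0.png")
a=cv2.resize(t[150:260,100:320],(800,400),interpolation=cv2.INTER_CUBIC)
b=cv2.resize(s[160:384,150:350],(500,560),interpolation=cv2.INTER_CUBIC)
cv2.imwrite("pics/t1.png",a);cv2.imwrite("pics/s1.png",b)
hsv=cv2.cvtColor(t,cv2.COLOR_BGR2HSV)
roi=np.zeros(t.shape[:2],np.uint8);roi[170:205,130:215]=1
m=((t.min(2)>190)*roi).astype(np.uint8)
n,l,st,ce=cv2.connectedComponentsWithStats(m)
for i in range(1,n):
    if st[i,4]>30: print("blk",ce[i].round(1),st[i].tolist(),ray("top",ce[i],139))
m=np.zeros_like(roi);m[160:255,258:315]=(t[160:255,258:315].max(2)<75)
n,l,st,ce=cv2.connectedComponentsWithStats(m)
i=1+np.argmax(st[1:,4]);c=max(cv2.findContours((l==i).astype(np.uint8),0,1)[0],key=cv2.contourArea)
r=cv2.minAreaRect(c);print("tray",r,[ray("top",p,30).tolist() for p in cv2.boxPoints(r)])
E
```

```text
tray ((285.8824157714844, 207.5023193359375), (72.5938949584961, 37.14972686767578), 88.87670135498047) [[660.6, -152.5], [665.9, -288.0], [402.3, -296.7], [396.8, -162.7]]
```

View pics/t1.png

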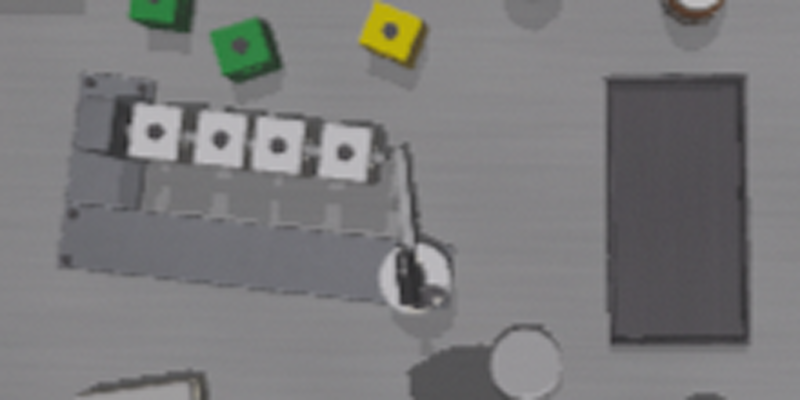

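View pics/s1.png

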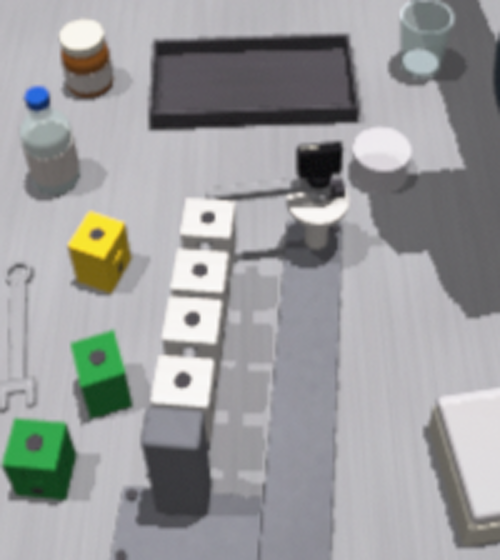

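```bash
python3 - <<'E'
from h import *
f=lambda n,u,v,z:ray("top",(100+u/3.636,150+v/3.636),z) if n=="t" else ray("side",(150+u/2.5,160+v/2.5),z)
T=[f("t",*p,139) for p in((155,131),(220,139),(278,146),(345,152))]
S=[f("s",*p,139) for p in((182,380),(192,319),(200,270),(208,218))]
print("T",T);print("S",S)
print("tip",f("t",378,156,127))
print("knob top",f("t",405,262,174),f("t",411,303,174),f("t",407,280,174)," side",f("s",320,157,174))
print("keeper tip",f("t",402,145,120))
for p in((526,360),):print("dish",f("t",*p,45))
P=np.array(T);d=P[0]-P[3];yaw=np.arctan2(d[1],d[0])-np.pi/2;print("yaw",yaw)
P=np.array(S);d=P[0]-P[3];print("yawS",np.arctan2(d[1],d[0])-np.pi/2)
E
```

```text
T [array([590. , 270.6]), array([583.7, 209.1]), array([578.2, 154.4]), array([573.8,  91.3])]
S [array([590.2, 270.5]), array([584.1, 209. ]), array([578.7, 155. ]), array([573. ,  92.5])]
tip [571.4  61.8]
knob top [472.2  28.2] [435.1  21.8] [455.9  26. ]  side [457.7  42.6]
keeper tip [582.8  40.2]
dish [378.4 -79.1]
yaw -0.09010670646763153
yawS -0.09633013829762271
```

```bash
python3 - <<'E'
from h import *
print(rel((457,27,290),(np.pi,0,0.127)), bot.state()["eef_rot"])
E
```

```text
(array([ 44.03, -52.45,  -5.87]), array([-0.1, -0. , 12. ])) [-3.13984760e+00 -3.03562572e-04  3.35781783e-01]
```

Call:
apply_moves(steps=[[[0,0,12],[44,-52.4,-6],0],[[0,0,12],[44,-52.4,-6],0],[[0,0,12],[44,-52.4,-6],0],[[0,0,12],[44,-52.4,-6],0],[[0,0,12],[44,-52.4,-6],0]])

```text
time: 0.72
eef_pos: [324.9, -320.6, 258.4]
eef_rot: [-3.141, -0.0, 0.126]
ft_force: [1.0, -0.3, 0.5]
grip_width: 84.9
gripper_force: 0.0
```

```bash
python3 - <<'E'
from h import *
print(rel((457,27,290),(np.pi,0,0.127)), bot.state()["eef_rot"])
E
```

```text
(array([ 17.47, -32.82,  -3.15]), array([-0. , -0. , -0.1])) [-3.14112142e+00 -5.38111713e-05  1.25755735e-01]
```

Call:
apply_moves(steps=[[[0,0,0],[17.5,-32.8,-3.1],0],[[0,0,0],[17.5,-32.8,-3.1],0],[[0,0,0],[17.5,-32.8,-3.1],0],[[0,0,0],[17.5,-32.8,-3.1],0],[[0,0,0],[17.5,-32.8,-3.1],0]])

```text
time: 1.35
eef_pos: [435.6, -29.5, 284.6]
eef_rot: [3.141, -0.0, 0.126]
ft_force: [0.6, -0.4, 0.6]
grip_width: 85.3
gripper_force: 0.0
```

Call:
apply_moves(steps=[[[0,0,0],[3.0,-5.6,-0.5],0],[[0,0,0],[3.0,-5.6,-0.5],0],[[0,0,0],[3.0,-5.6,-0.5],0],[[0,0,0],[3.0,-5.6,-0.5],0],[[0,0,0],[3.0,-5.6,-0.5],0]])

```text
time: 1.98
eef_pos: [458.0, 26.5, 289.4]
eef_rot: [3.142, 0.0, 0.124]
ft_force: [0.0, 0.3, -0.8]
grip_width: 85.0
gripper_force: 0.0
```

```bash
python3 - <<'E'
from h import *
print(rel((457,27,290),(np.pi,0,0.127)), bot.state()["eef_rot"])
cv2.imwrite("pics/w1.png",bot.get_image("wrist"));print(proj("wrist",(457,27,174)),proj("wrist",(570,55,127)),proj("wrist",(573.4,91.9,139)),{k:v.round(3).tolist() for k,v in bot.camera_model("wrist").items()})
E
```

```text
(array([-0.09, -0.06, -0.06]), array([ 0. ,  0. , -0.2])) [3.14157802e+00 1.94084488e-04 1.23879750e-01]
[253.8 183.4] [240.5  63.8] [203.2  53.7] {'mtx': [[266.921, 0.0, 254.287], [0.0, 266.921, 187.145], [0.0, 0.0, 1.0]], 'R': [[0.123, -0.992, 0.0], [-0.937, -0.116, 0.328], [-0.326, -0.041, -0.945]], 't': [-30.092, 370.553, 585.762]}
```

View pics/w1.png

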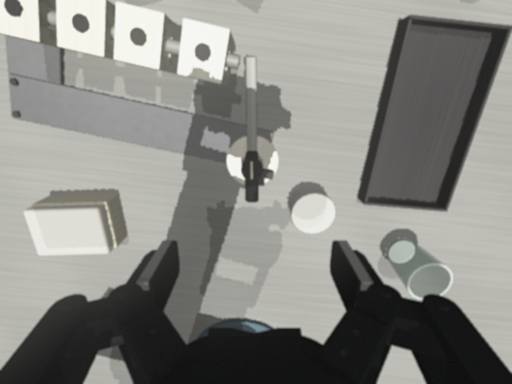

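```bash
python3 - <<'E'
from h import *
w=cv2.imread("pics/w1.png");cv2.imwrite("pics/w1c.png",cv2.resize(w[30:220,190:320],None,fx=3,fy=3,interpolation=cv2.INTER_CUBIC))
for p in((252,160),(252,180),(252,201)):print(p,ray("wrist",p,174))
print(proj("wrist",(457-24*.992,27-3,174)),proj("wrist",(457+24*.992,27+3,174)),ray("wrist",(234,61),127),ray("wrist",(251,57),120),ray("wrist",(203,52),139))
E
```

```text
(252, 160) [480.9  31.8]
(252, 180) [460.4  29.3]
(252, 201) [437.6  26.5]
[253.9 205.2] [253.8 160.3] [571.8  62. ] [578.5  45.1] [574.9  92.2]
```

View pics/w1c.png

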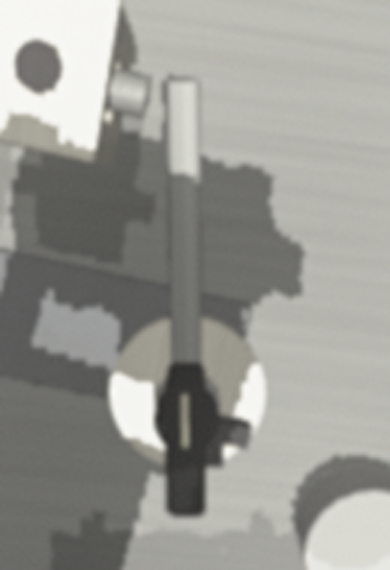

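Call:
apply_moves(steps=[[[0,0,0],[0.15,-0.25,6],0],[[0,0,0],[0.15,-0.25,11],0],[[0,0,0],[0.15,-0.25,14],0],[[0,0,0],[0.15,-0.25,15.2],0],[[0,0,0],[0.15,-0.25,15.2],0]])

```text
time: 2.65
eef_pos: [459.3, 30.0, 137.6]
eef_rot: [-3.141, 0.0, 0.126]
ft_force: [0.4, -0.6, 0.2]
grip_width: 85.7
gripper_force: 0.0
```

Call:
apply_moves(steps=[[[0,0,0],[0,0,0],255],[[0,0,0],[0,0,0],255],[[0,0,0],[0,0,0],255],[[0,0,0],[0,0,0],255],[[0,0,0],[0,0,0],255]])

```text
time: 3.28
eef_pos: [459.6, 30.0, 138.0]
eef_rot: [3.14, -0.001, 0.127]
ft_force: [0.2, -2.1, 3.1]
grip_width: 13.4
gripper_force: 59.7
```

Call:
apply_moves(steps=[[[0,0,0],[0,0,-0.5],255],[[0,0,0],[0,0,-1.0],255],[[0,0,0],[0,0,-1.5],255],[[0,0,0],[0,0,-1.9],255],[[0,0,0],[0,0,-1.9],255]])

```text
time: 3.9
eef_pos: [459.4, 30.1, 156.2]
eef_rot: [3.141, -0.0, 0.127]
ft_force: [3.7, -3.7, -4.5]
grip_width: 13.2
gripper_force: 58.8
```

Call:
apply_moves(steps=[[[0,0,-8],[0,0,0],255],[[0,0,-16],[0,0,0],255],[[0,0,-24],[0,0,0],255],[[0,0,-32],[0,0,0],255],[[0,0,-40],[0,0,0],255]])

```text
time: 4.53
eef_pos: [459.3, 30.2, 156.2]
eef_rot: [-3.141, -0.0, 0.827]
ft_force: [1.8, -3.3, -4.2]
grip_width: 13.6
gripper_force: 59.3
```

Call:
apply_moves(steps=[[[0,0,-8],[0,0,0],255],[[0,0,-16],[0,0,0],255],[[0,0,-24],[0,0,0],255],[[0,0,-32],[0,0,0],255],[[0,0,-37],[0,0,0],255]])

```text
time: 5.15
eef_pos: [459.1, 30.3, 156.2]
eef_rot: [-3.141, -0.0, 1.473]
ft_force: [1.7, -2.4, -3.7]
grip_width: 13.0
gripper_force: 59.3
```

```bash
python3 - <<'E'
from h import *
s=bot.state();print(s["ft_force"],s["ft_torque"],s["eef_rot"],s["q"])
w=bot.get_image("side");cv2.imwrite("pics/s2.png",cv2.resize(w[160:384,150:350],(500,560),interpolation=cv2.INTER_CUBIC))
E
```

```text
[ 1.65007747 -2.42003979 -3.71797318] [-0.45421526 -0.30322572 -0.11454653] [-3.14110144e+00 -5.45905580e-06  1.47257553e+00] [-1.81255638e-01 -1.27999360e-01  2.09271646e+00 -3.82209836e-05
  1.17736553e+00 -8.30201850e-02]
```

View pics/s2.png

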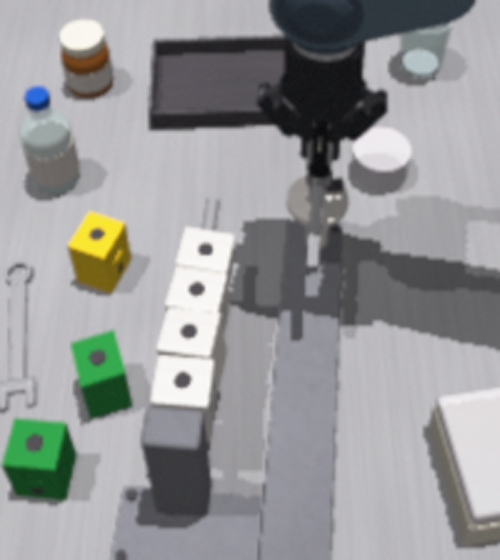

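Call:
apply_moves(steps=[[[0,0,-2],[0,0,0],255],[[0,0,-2],[0,0,0.6],255],[[0,0,-2],[0,0,1.2],255],[[0,0,-2],[0,0,1.8],255],[[0,0,-2],[0,0,2.0],255]])

```text
time: 5.82
eef_pos: [459.8, 30.3, 137.9]
eef_rot: [-3.141, -0.0, 1.504]
ft_force: [-8.3, -0.8, 20.6]
grip_width: 13.6
gripper_force: 65.9
```

Call:
apply_moves(steps=[[[0,0,0],[0,0,-0.1],255],[[0,0,0],[0,0,-0.1],0],[[0,0,0],[0,0,-0.1],0],[[0,0,0],[0,0,-0.1],0],[[0,0,0],[0,0,-0.1],0]])

```text
time: 6.45
eef_pos: [459.2, 30.5, 137.3]
eef_rot: [-3.141, -0.0, 1.506]
ft_force: [0.5, -0.8, 0.8]
grip_width: 83.7
gripper_force: 0.0
```

Call:
apply_moves(steps=[[[0,0,0],[0,0,-4],0],[[0,0,1.5],[0,0,-9],0],[[0,0,1.5],[0,0,-14],0],[[0,0,1.5],[8,0,-14],0],[[0,0,1.5],[8,0,-14],0]])

```text
time: 7.08
eef_pos: [464.8, 112.2, 278.5]
eef_rot: [3.14, -0.001, 1.481]
ft_force: [0.2, -0.6, 0.1]
grip_width: 85.4
gripper_force: 0.0
```

```bash
python3 - <<'E'
from h import *
s=bot.state();print(s["eef_pos"],s["eef_rot"],s["grip_width"])
np.savez("wc.npz",**bot.camera_model("wrist"))
cv2.imwrite("pics/w2.png",bot.get_image("wrist"))
E
```

```text
[464.80245361 112.19394165 278.49859707] [ 3.13970797e+00 -7.07596318e-04  1.48133760e+00] 85.38886832451401
```

View pics/w2.png

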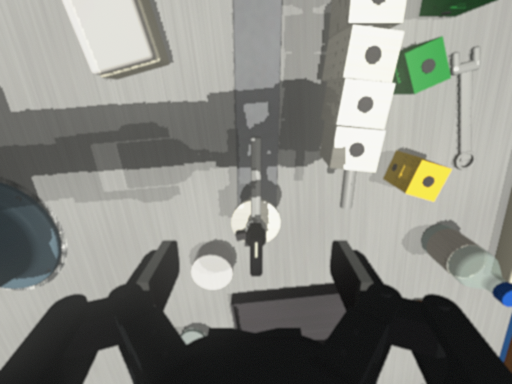

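```bash
python3 - <<'E'
from h import *
c=dict(np.load("wc.npz"))
for p in((357.5,150),(365,104),(372.5,55)):print(ray("wrist",p,139,c))
print("tip",ray("wrist",(347,207),127,c))
p=ray("wrist",(357.5,150),139,c)
print(rel((p[0],p[1],160),(np.pi,0,np.pi/2-.093)))
E
```

```text
[577. 131.]
[582.8 177.5]
[587.9 221.8]
tip [571.4  60. ]
(array([ 2.77, 11.04, 11.8 ]), array([ 0. , -0.1,  0.3]))
```

Call:
apply_moves(steps=[[[0,0,0],[1.4,5.5,2],0],[[0,0,0],[2.8,11,6],0],[[0,0,0],[2.8,11,9],0],[[0,0,0],[2.8,11,9],0],[[0,0,0],[2.8,11,12],0]])

```text
time: 7.75
eef_pos: [579.0, 127.7, 161.2]
eef_rot: [3.134, -0.001, 1.479]
ft_force: [-0.0, -0.2, 0.8]
grip_width: 85.2
gripper_force: 0.0
```

Call:
apply_moves(steps=[[[0,0,0],[0,0,3],0],[[0,0,0],[0,0,6],0],[[0,0,0],[0,0,6.3],0],[[0,0,0],[0,0,6.3],0],[[0,0,0],[0,0,6.3],120]])

```text
time: 8.38
eef_pos: [578.0, 128.0, 96.9]
eef_rot: [3.138, -0.0, 1.479]
ft_force: [0.5, -0.1, 0.1]
grip_width: 69.9
gripper_force: 0.0
```

Call:
apply_moves(steps=[[[0,0,0],[0,0,0],255],[[0,0,0],[0,0,0],255],[[0,0,0],[0,0,0],255],[[0,0,0],[0,0,0],255],[[0,0,0],[0,0,0],255]])

```text
time: 9.0
eef_pos: [577.4, 128.1, 96.1]
eef_rot: [3.14, -0.0, 1.479]
ft_force: [-3.0, -0.4, 6.0]
grip_width: 49.9
gripper_force: 60.7
```

Call:
apply_moves(steps=[[[0,0,0],[0,0,-0.3],255],[[0,0,0],[0,0,-0.3],255],[[0,0,0],[-3,0,-0.3],255],[[0,0,0],[-6.5,0,-0.3],255],[[0,0,0],[-10,0,-0.3],255]])

```text
time: 9.62
eef_pos: [566.9, 27.6, 97.0]
eef_rot: [-3.141, -0.0, 1.479]
ft_force: [0.4, 0.3, -1.7]
grip_width: 49.1
gripper_force: 61.8
```

```bash
cat > tray.py <<'E'
from h import *
def tray():
    t=bot.get_image("top");m=np.zeros(t.shape[:2],np.uint8);m[150:265,250:335]=(t[150:265,250:335].max(2)<75)
    n,l,st,ce=cv2.connectedComponentsWithStats(m);i=1+np.argmax(st[1:,4])
    c=max(cv2.findContours((l==i).astype(np.uint8),0,1)[0],key=cv2.contourArea);r=cv2.minAreaRect(c)
    b=np.array([ray("top",p,30) for p in cv2.boxPoints(r)]);b=b[np.argsort(b[:,0])];d=b[2:].mean(0)-b[:2].mean(0)
    return b.mean(0).round(1),np.arctan2(d[1],d[0]).round(3),np.round(r[1],1)
E
python3 - <<'E'
from tray import *
print(tray());s=bot.state();print(s["eef_pos"],s["ft_force"],s["grip_width"],s["gripper_force"])
E
```

```text
(array([ 520.2, -201. ]), np.float64(0.031), array([72.8, 37.5]))
[566.82808403  24.07237803  96.96393676] [ 1.29675232 -3.52845286 -2.44465277] 49.68171585860978 61.90525115467608
```

Call:
apply_moves(steps=[[[0,0,0],[-3,0,0],255],[[0,0,0],[-6,0,-3],255],[[0,0,10],[-9,2,-7],255],[[0,0,20],[-13,4,-10],255],[[0,0,30],[-17,5.5,-10],255]])

```text
time: 10.3
eef_pos: [608.8, -147.6, 201.0]
eef_rot: [3.136, -0.001, 0.95]
ft_force: [-0.1, 0.1, -2.0]
grip_width: 49.3
gripper_force: 62.2
```

```bash
python3 - <<'E'
from tray import *
print(rel((604.2,-198.4,200),(np.pi,0,.031)),bot.state()["gripper_force"])
E
```

```text
(array([-4.4 ,  2.58,  0.11]), array([ 0.3, -0.2, 52.7])) 62.23966497927904
```

Call:
apply_moves(steps=[[[0,0,10.6],[-2,1,0],255],[[0,0,21.2],[-4.4,2.6,0],255],[[0,0,31.8],[-4.4,2.6,0],255],[[0,0,42.4],[-4.4,2.6,0],255],[[0,0,52.7],[-4.4,2.6,0],255]])

```text
time: 10.92
eef_pos: [602.1, -196.6, 196.6]
eef_rot: [-3.141, 0.001, 0.029]
ft_force: [1.2, 0.1, -1.5]
grip_width: 49.4
gripper_force: 62.4
```

```bash
python3 - <<'E'
from tray import *
print(tray()); w=bot.get_image("wrist");cv2.imwrite("pics/w3.png",w)
s=bot.state();print(s["eef_pos"],s["gripper_force"],s["grip_width"])
np.savez("wc.npz",**bot.camera_model("wrist"))
E
```

```text
(array([ 428.2, -226.5]), np.float64(-0.433), array([30.7, 76.4]))
[ 602.19286013 -196.55452708  196.76214007] 62.439600974321365 49.572332885003114
```

View pics/w3.png

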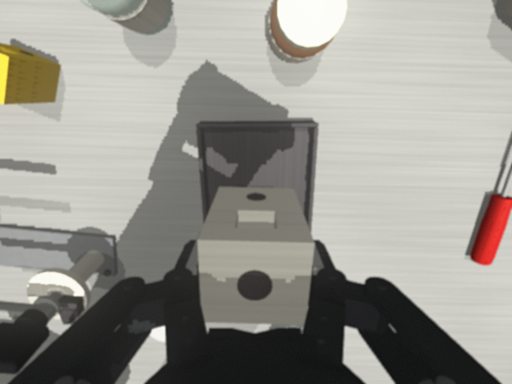

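```bash
python3 - <<'E'
from h import *
c=dict(np.load("wc.npz"))
print([ray("wrist",p,30,c) for p in((198,122),(318,120))])
print(rel((604.2,-199,32),(np.pi,0,.031)))
E
```

```text
[array([ 654.8, -131. ]), array([ 661.8, -266.1])]
(array([ 0.21,  0.26, 16.48]), array([-0. ,  0.1,  0.3]))
```

Call:
apply_moves(steps=[[[0,0,0],[0.1,0.35,5],255],[[0,0,0],[0.1,0.35,10],255],[[0,0,0],[0.1,0.35,14],255],[[0,0,0],[0.1,0.35,15.5],255],[[0,0,0],[0.1,0.35,16.1],255]])

```text
time: 11.65
eef_pos: [603.8, -200.2, 36.4]
eef_rot: [-3.141, 0.0, 0.037]
ft_force: [0.4, -1.1, -2.1]
grip_width: 49.4
gripper_force: 62.5
```

Call:
apply_moves(steps=[[[0,0,0],[0,0,0.3],255],[[0,0,0],[0,0,0.5],255],[[0,0,0],[0,0,0.5],255],[[0,0,0],[0,0,0.5],255],[[0,0,0],[0,0,0.5],255]])

```text
time: 12.28
eef_pos: [604.1, -200.6, 32.4]
eef_rot: [3.141, -0.001, 0.036]
ft_force: [0.9, 0.5, 1.7]
grip_width: 49.5
gripper_force: 62.8
```

Call:
apply_moves(steps=[[[0,0,0],[0,0,0],40],[[0,0,0],[0,0,0],40],[[0,0,0],[0,0,0],40],[[0,0,0],[0,0,-6],40],[[0,0,0],[0,0,-12],40]])

```text
time: 12.9
eef_pos: [603.0, -200.0, 152.1]
eef_rot: [-3.14, 0.002, 0.036]
ft_force: [1.1, -1.0, 0.7]
grip_width: 72.1
gripper_force: 0.0
```

```bash
python3 - <<'E'
from h import *
print(rel((582.5,174.5,200),(np.pi,0,np.pi/2-.093)),bot.state()["grip_width"])
E
```

```text
(array([ -0.73, -37.5 ,  -4.75]), array([ -0.1,   0. , -82.6])) 72.05993087585097
```

Call:
apply_moves(steps=[[[0,0,-10.3],[0,-2,-4],0],[[0,0,-20.6],[-0.1,-7,-6],0],[[0,0,-31],[-0.2,-12,-6],0],[[0,0,-41.3],[-0.3,-17,-6],0],[[0,0,-51.6],[-0.5,-23,-6],0]])

```text
time: 13.52
eef_pos: [590.3, 30.6, 211.8]
eef_rot: [3.141, -0.0, 0.941]
ft_force: [0.6, 1.0, -0.1]
grip_width: 85.2
gripper_force: 0.0
```

```bash
python3 - <<'E'
from tray import *
print(rel((582.5,174.5,200),(np.pi,0,np.pi/2-.093)))
E
```

```text
(array([11.17, -9.1 ,  1.17]), array([  0. ,  -0. , -30.8]))
```

Call:
apply_moves(steps=[[[0,0,-10.3],[4.5,-4,1],0],[[0,0,-20.6],[9,-7.5,1],0],[[0,0,-30.8],[11.2,-9.1,1],0],[[0,0,-30.8],[11.2,-9.1,1],0],[[0,0,-30.8],[11.2,-9.1,1],0]])

```text
time: 14.15
eef_pos: [583.6, 172.9, 201.5]
eef_rot: [-3.141, 0.0, 1.472]
ft_force: [0.2, -0.9, -0.3]
grip_width: 85.5
gripper_force: 0.0
```

```bash
python3 - <<'E'
from tray import *
s=bot.state();print(s["eef_pos"],s["eef_rot"]);t=bot.get_image("top")
np.savez("wc.npz",**bot.camera_model("wrist"));w=bot.get_image("wrist")
cv2.imwrite("pics/c4.png",np.hstack([cv2.resize(w,(456,342)),cv2.resize(t[150:265,240:355],(342,342))]))
print(rel((582.5,174.5,97),(np.pi,0,np.pi/2-.093)),proj("wrist",(582.8,177.5,139)))
E
```

```text
[583.59025034 172.92372111 201.4772863 ] [-3.1414657e+00  3.6755338e-04  1.4717869e+00]
(array([ 0.2 , -0.14, 10.45]), array([-0. ,  0. , -0.4])) [252.8 197. ]
```

View pics/c4.png

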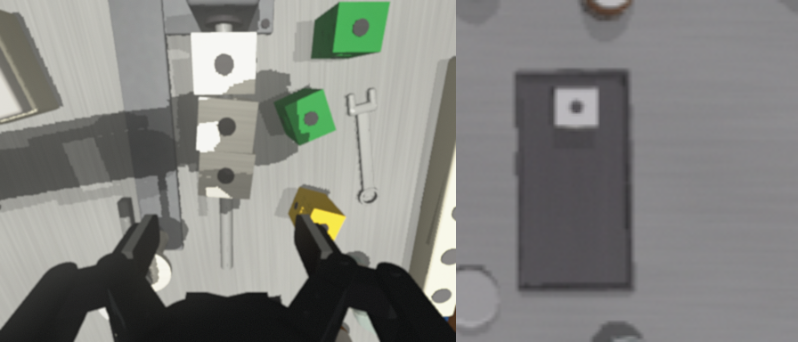

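Call:
apply_moves(steps=[[[0,0,-0.4],[0.2,-0.15,4],0],[[0,0,-0.4],[0.2,-0.15,8],0],[[0,0,-0.4],[0.2,-0.15,10.4],0],[[0,0,-0.4],[0.2,-0.15,10.4],0],[[0,0,-0.4],[0.2,-0.15,10.4],120]])

```text
time: 14.88
eef_pos: [583.3, 175.2, 99.0]
eef_rot: [3.139, -0.0, 1.479]
ft_force: [0.9, 0.6, 0.8]
grip_width: 69.5
gripper_force: 0.0
```

Call:
apply_moves(steps=[[[0,0,0],[0,0,0],255],[[0,0,0],[0,0,0],255],[[0,0,0],[0,0,0],255],[[0,0,0],[0,0,0],255],[[0,0,0],[0,0,-0.3],255]])

```text
time: 15.5
eef_pos: [581.8, 175.7, 100.4]
eef_rot: [-3.141, 0.0, 1.481]
ft_force: [-1.4, -0.3, -2.9]
grip_width: 50.5
gripper_force: 60.9
```

Call:
apply_moves(steps=[[[0,0,0],[-2,0,0],255],[[0,0,0],[-6,0,0],255],[[0,0,0],[-10.5,0,0],255],[[0,0,0],[-15,0,0],255],[[0,0,0],[-18,0,0],255]])

```text
time: 16.12
eef_pos: [564.6, -6.1, 99.6]
eef_rot: [-3.14, 0.0, 1.479]
ft_force: [-0.1, -0.3, -4.0]
grip_width: 50.2
gripper_force: 60.9
```

```bash
python3 - <<'E'
from tray import *
print(tray());s=bot.state();print(s["eef_pos"],s["ft_force"],s["grip_width"],s["gripper_force"])
E
```

```text
(array([ 520.2, -201. ]), np.float64(0.031), array([72.8, 37.5]))
[564.59844563  -8.87937771  99.65132721] [ 0.76809558 -3.37402819 -4.56477283] 50.36913645989238 61.06934133160394
```

Call:
apply_moves(steps=[[[0,0,0],[-1,0,-5],255],[[0,0,10.3],[-4,0,-10],255],[[0,0,20.6],[-9,0,-11],255],[[0,0,31],[-14,0,-11],255],[[0,0,41.3],[-18,0,-11],255]])

```text
time: 16.8
eef_pos: [548.4, -184.9, 209.8]
eef_rot: [-3.14, 0.001, 0.753]
ft_force: [-0.2, -0.2, -4.1]
grip_width: 50.3
gripper_force: 62.5
```

```bash
python3 - <<'E'
from tray import *
print(rel((547,-202,200),(np.pi,0,.035)),bot.state()["gripper_force"])
E
```

```text
(array([-1.28,  1.15,  0.97]), array([-0.1,  0.1, 41.1])) 62.53280144679593
```

Call:
apply_moves(steps=[[[0,0,10.4],[-1.3,1.15,1],255],[[0,0,20.8],[-1.3,1.15,1],255],[[0,0,31.2],[-1.3,1.15,1],255],[[0,0,41.1],[-1.3,1.15,1],255],[[0,0,41.1],[-1.3,1.15,3],255]])

```text
time: 17.42
eef_pos: [548.5, -201.0, 180.7]
eef_rot: [3.14, -0.002, 0.044]
ft_force: [-0.3, 0.1, -3.9]
grip_width: 50.4
gripper_force: 62.8
```

```bash
python3 - <<'E'
from h import *
print(rel((547,-202,36),(np.pi,0,.035)),bot.state()["gripper_force"])
c=bot.camera_model("wrist");w=bot.get_image("wrist")
print(proj("wrist",(606,-200,75),c))
cv2.imwrite("pics/w5.png",w)
E
```

```text
(array([-0.18,  0.07, 14.47]), array([ 0.1, -0.1,  0.5])) 62.81806797735044
[255.8 126.1]
```

View pics/w5.png

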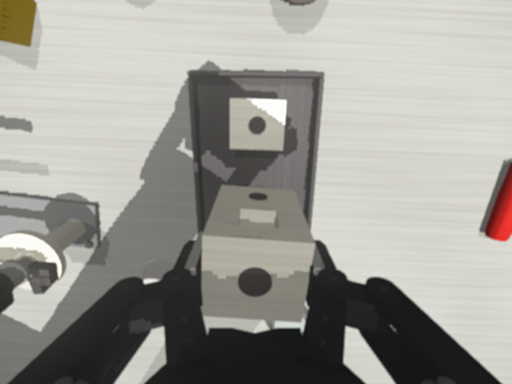

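Call:
apply_moves(steps=[[[0,0,0.3],[-0.15,0.05,5],255],[[0,0,0.3],[-0.15,0.05,10],255],[[0,0,0.3],[-0.15,0.05,13.5],255],[[0,0,0.3],[-0.15,0.05,14.3],255],[[0,0,0.3],[-0.15,0.05,14.5],255]])

```text
time: 18.1
eef_pos: [545.9, -200.3, 35.9]
eef_rot: [-3.139, 0.004, 0.04]
ft_force: [-7.6, 3.6, 13.6]
grip_width: 50.4
gripper_force: 63.6
```

Call:
apply_moves(steps=[[[0,0,0],[0,0,0.2],255],[[0,0,0],[0,0,0.3],255],[[0,0,0],[0,0,0.3],255],[[0,0,0],[0,0,0.3],255],[[0,0,0],[0,0,0.3],255]])

```text
time: 18.73
eef_pos: [547.0, -200.9, 35.9]
eef_rot: [-3.141, 0.002, 0.04]
ft_force: [-9.7, 3.8, 20.9]
grip_width: 50.3
gripper_force: 63.9
```

Call:
apply_moves(steps=[[[0,0,0],[0,0,-0.3],255],[[0,0,0],[0,0,-0.3],40],[[0,0,0],[0,0,-0.3],40],[[0,0,0],[0,0,-0.3],40],[[0,0,0],[0,0,-6],40]])

```text
time: 19.35
eef_pos: [543.3, -198.7, 88.0]
eef_rot: [-3.135, 0.01, 0.037]
ft_force: [0.2, -0.7, -0.3]
grip_width: 72.5
gripper_force: 0.0
```

Call:
apply_moves(steps=[[[0,0,0],[0,0,-6],40],[[0,0,-10],[0,-3,-10],0],[[0,0,-20],[-0.1,-8,-11],0],[[0,0,-30],[-0.2,-13.5,-11],0],[[0,0,-40],[-0.3,-19,-11],0]])

```text
time: 19.98
eef_pos: [536.7, -9.5, 202.9]
eef_rot: [3.141, -0.001, 0.741]
ft_force: [0.3, -0.3, -0.9]
grip_width: 85.4
gripper_force: 0.0
```

```bash
python3 - <<'E'
from tray import *
print(rel((587.5,216,200),(np.pi,0,np.pi/2-.093)),bot.state()["grip_width"])
E
```

```text
(array([ 18.97, -13.21,   0.29]), array([  0.1,  -0. , -42.2])) 85.40294127896266
```

Call:
apply_moves(steps=[[[0,0,-10.5],[5,-3.5,0],0],[[0,0,-21],[10,-7,0],0],[[0,0,-31.5],[15,-10.5,0],0],[[0,0,-42.2],[19,-13.2,0],0],[[0,0,-42.2],[19,-13.2,0],0]])

```text
time: 20.6
eef_pos: [589.1, 217.3, 202.2]
eef_rot: [-3.141, -0.0, 1.477]
ft_force: [0.0, -0.2, -0.0]
grip_width: 85.5
gripper_force: 0.0
```

```bash
python3 - <<'E'
from h import *
s=bot.state();print(s["eef_pos"],s["eef_rot"]);t=bot.get_image("top")
c=bot.camera_model("wrist");np.savez("wc.npz",**c);w=bot.get_image("wrist")
cv2.imwrite("pics/c6.png",np.hstack([cv2.resize(w,(456,342)),cv2.resize(t[150:265,240:355],(342,342))]))
print(proj("wrist",(587.9,221.8,139),c),proj("wrist",(590,270.5,139),c))
for p in ((587.9,221.8),):print(rel((p[0]-.2,p[1]-3,97)))
E
```

```text
[589.1482869  217.30785121 202.22953984] [-3.14149136e+00 -2.84964211e-04  1.47699056e+00]
[252.5 195.5] [248.9 135.9]
(array([ 0.42, -0.16, 10.51]), None)
```

View pics/c6.png

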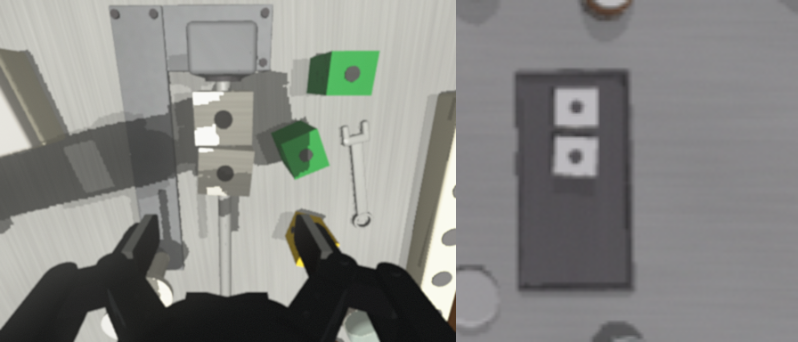

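Call:
apply_moves(steps=[[[0,0,0],[0.4,-0.1,4],0],[[0,0,0],[0.4,-0.1,8],0],[[0,0,0],[0.4,-0.1,10.5],0],[[0,0,0],[0.4,-0.1,10.5],0],[[0,0,0],[0.4,-0.1,10.5],120]])

```text
time: 21.32
eef_pos: [589.5, 217.8, 99.0]
eef_rot: [3.14, -0.0, 1.471]
ft_force: [1.2, -0.1, 1.1]
grip_width: 70.1
gripper_force: 0.0
```

Call:
apply_moves(steps=[[[0,0,0],[0,0,0],255],[[0,0,0],[0,0,0],255],[[0,0,0],[0,0,0],255],[[0,0,0],[0,0,0],255],[[0,0,0],[0,0,-0.3],255]])

```text
time: 21.95
eef_pos: [588.4, 218.5, 100.5]
eef_rot: [-3.142, -0.0, 1.472]
ft_force: [0.1, 0.3, -3.9]
grip_width: 49.2
gripper_force: 62.1
```

Call:
apply_moves(steps=[[[0,0,0],[-3,0,0],255],[[0,0,0],[-7.5,0,0],255],[[0,0,0],[-12,0,0],255],[[0,0,0],[-16.5,0,0],255],[[0,0,0],[-21,0,0],255]])

```text
time: 22.58
eef_pos: [567.1, 8.3, 100.0]
eef_rot: [-3.141, -0.0, 1.472]
ft_force: [0.3, -0.2, -3.7]
grip_width: 48.7
gripper_force: 62.4
```

```bash
python3 - <<'E'
from tray import *
print(tray());s=bot.state();print(s["eef_pos"],s["ft_force"],s["grip_width"],s["gripper_force"])
E
```

```text
(array([ 520.2, -201. ]), np.float64(0.031), array([72.8, 37.5]))
[566.95408954   3.66242681 100.01301252] [ 0.87447095 -4.11722314 -3.22533405] 49.69804944487184 62.46039658784866
```

Call:
apply_moves(steps=[[[0,0,0],[-2,0,-5],255],[[0,0,10.3],[-5,0,-10],255],[[0,0,20.6],[-10,-1.5,-11],255],[[0,0,31],[-15,-3,-11],255],[[0,0,41.3],[-20,-5,-11],255]])

```text
time: 23.25
eef_pos: [497.5, -185.6, 210.3]
eef_rot: [3.142, -0.0, 0.746]
ft_force: [0.4, -0.3, -3.9]
grip_width: 49.3
gripper_force: 63.9
```

```bash
python3 - <<'E'
from tray import *
print(rel((488,-204,200),(np.pi,0,.035)),bot.state()["gripper_force"])
E
```

```text
(array([-1.95,  0.71,  1.03]), array([-0. , -0. , 40.7])) 63.85949403047562
```

Call:
apply_moves(steps=[[[0,0,10.4],[-1.9,0.7,1],255],[[0,0,20.8],[-1.9,0.7,1],255],[[0,0,31.2],[-1.9,0.7,1],255],[[0,0,40.7],[-1.9,0.7,1],255],[[0,0,40.7],[-1.9,0.7,3],255]])

```text
time: 23.88
eef_pos: [490.2, -203.0, 181.5]
eef_rot: [3.14, -0.003, 0.04]
ft_force: [0.1, -0.5, -3.7]
grip_width: 49.3
gripper_force: 64.0
```

```bash
python3 - <<'E'
from h import *
print(rel((488,-204,38),(np.pi,0,.035)),bot.state()["gripper_force"])
c=bot.camera_model("wrist");w=bot.get_image("wrist")
cv2.imwrite("pics/w7.png",w);print([proj("wrist",p,c) for p in((548,-202,75),(606,-200,75))])
m=(w.min(2)<90).astype(np.uint8)
u,v=proj("wrist",(548,-202,75),c).astype(int)
for (x,y) in((548,-202),(606,-200)):
    u,v=proj("wrist",(x,y,75),c).astype(int)
    if v<0:continue
    r=w[max(v-15,0):v+15,u-15:u+15].min(2);k=np.argwhere(r<r.min()+25);print(k.mean(0)[::-1]+[u-15,max(v-15,0)],len(k))
E
```

```text
(array([-0.26,  0.07, 14.35]), array([ 0.1, -0.2,  0.3])) 63.97967889904976
[array([255.5, 125.7]), array([255.9,  55.4])]
[254.465 124.85 ] 200
[256.88844622  53.7689243 ] 251
```

Call:
apply_moves(steps=[[[0,0,0.3],[-0.2,0.05,5],255],[[0,0,0.3],[-0.2,0.05,10],255],[[0,0,0.3],[-0.2,0.05,13],255],[[0,0,0.3],[-0.2,0.05,14],255],[[0,0,0.3],[-0.2,0.05,14.4],255]])

```text
time: 24.55
eef_pos: [487.6, -203.4, 36.8]
eef_rot: [3.141, -0.0, 0.036]
ft_force: [-0.2, 0.0, -3.5]
grip_width: 49.0
gripper_force: 63.7
```

Call:
apply_moves(steps=[[[0,0,0],[0,0,0.1],255],[[0,0,0],[0,0,0.2],255],[[0,0,0],[0,0,0.3],255],[[0,0,0],[0,0,0.3],255],[[0,0,0],[0,0,0.3],255]])

```text
time: 25.18
eef_pos: [488.3, -203.9, 35.8]
eef_rot: [3.14, -0.002, 0.036]
ft_force: [-2.5, 1.7, 8.1]
grip_width: 49.5
gripper_force: 64.8
```

Contact with the floor; release and go for the last block.

Call:
apply_moves(steps=[[[0,0,0],[0,0,-0.1],255],[[0,0,0],[0,0,-0.1],40],[[0,0,0],[0,0,-0.1],40],[[0,0,0],[0,0,-0.1],40],[[0,0,0],[0,0,-6],40]])

```text
time: 25.8
eef_pos: [483.8, -201.0, 89.3]
eef_rot: [-3.134, 0.01, 0.035]
ft_force: [1.7, -0.8, 0.6]
grip_width: 72.0
gripper_force: 0.0
```

Call:
apply_moves(steps=[[[0,0,0],[0,0,-10],40],[[0,0,-10],[1,-3,-14],0],[[0,0,-20],[3.5,-8,-14],0],[[0,0,-30],[6,-13.5,-14],0],[[0,0,-40],[8,-19,-14],0]])

```text
time: 26.42
eef_pos: [561.2, -8.8, 234.2]
eef_rot: [3.14, -0.001, 0.739]
ft_force: [0.5, -1.1, -0.4]
grip_width: 85.5
gripper_force: 0.0
```

```bash
python3 - <<'E'
from tray import *
print(rel((591,268,205),(np.pi,0,np.pi/2-.093)),bot.state()["grip_width"])
E
```

```text
(array([ 20.85, -18.46,   2.92]), array([  0.1,  -0. , -42.3])) 85.51533392749046
```

Call:
apply_moves(steps=[[[0,0,-10.5],[4,-3.7,0],0],[[0,0,-21],[8,-7.3,0],0],[[0,0,-31.5],[12.5,-11,0],0],[[0,0,-42.3],[16.7,-14.8,1],0],[[0,0,-42.3],[20.7,-18.3,2.5],0]])

```text
time: 27.05
eef_pos: [592.0, 266.1, 208.8]
eef_rot: [3.14, -0.0, 1.474]
ft_force: [-0.3, -0.1, -0.8]
grip_width: 85.4
gripper_force: 0.0
```

```bash
python3 - <<'E'
from h import *
s=bot.state();print(s["eef_pos"],s["eef_rot"]);c=bot.camera_model("wrist");w=bot.get_image("wrist")
u,v=proj("wrist",(591,272,139),c).astype(int)
r=w[v-25:v+25,u-25:u+25].min(2);m=(r<r.min()+25).astype(np.uint8)
n,l,st,ce=cv2.connectedComponentsWithStats(m)
for i in range(1,n):
    if st[i,4]>15:print(st[i].tolist(),ray("wrist",ce[i]+[u-25,v-25],139,c))
cv2.imwrite("pics/w8.png",w)
print(rel((591,265,99),(np.pi,0,np.pi/2-.093)))
E
```

```text
[591.95153015 266.10307095 208.77417477] [ 3.14018347e+00 -4.22484353e-04  1.47351647e+00]
[17, 18, 18, 16, 230] [591.  271.7]
(array([-0.63,  0.17, 10.66]), array([-0.2, -0.1, -0.1]))
```

Call:
apply_moves(steps=[[[0,0,-0.2],[-0.3,0,4],0],[[0,0,-0.2],[-0.3,0,8],0],[[0,0,-0.2],[-0.3,0,10.6],0],[[0,0,-0.2],[-0.3,0,10.6],0],[[0,0,-0.2],[-0.3,0,10.6],120]])

```text
time: 27.72
eef_pos: [592.2, 261.2, 103.9]
eef_rot: [3.14, -0.001, 1.475]
ft_force: [0.1, 0.6, 1.6]
grip_width: 69.5
gripper_force: 0.0
```

Call:
apply_moves(steps=[[[0,0,0],[0,0,0],255],[[0,0,0],[0,0,0],255],[[0,0,0],[0,0,0],255],[[0,0,0],[0,0,0],255],[[0,0,0],[0,0,-0.3],255]])

```text
time: 28.35
eef_pos: [591.1, 260.9, 105.5]
eef_rot: [-3.141, 0.0, 1.476]
ft_force: [0.2, -0.1, -3.5]
grip_width: 49.4
gripper_force: 62.1
```

Call:
apply_moves(steps=[[[0,0,0],[-3,0,0],255],[[0,0,0],[-7.5,0,0],255],[[0,0,0],[-12,0,0],255],[[0,0,0],[-16.5,0,0],255],[[0,0,0],[-20,0,0],255]])

```text
time: 28.98
eef_pos: [571.4, 60.3, 104.9]
eef_rot: [-3.14, 0.0, 1.475]
ft_force: [0.9, -0.2, -4.0]
grip_width: 49.6
gripper_force: 62.6
```

```bash
python3 - <<'E'
from tray import *
print(tray());s=bot.state();print(s["eef_pos"],s["ft_force"],s["grip_width"],s["gripper_force"])
E
```

```text
(array([ 520.2, -201. ]), np.float64(0.031), array([72.8, 37.5]))
[571.26483954  56.98794522 104.87438961] [ 0.90849533 -2.97439236 -3.33867353] 48.90526754426074 62.68891990184784
```

Call:
apply_moves(steps=[[[0,0,0],[-4,0,0],255],[[0,0,0],[-8.5,0,-2],255],[[0,0,10],[-11,0,-7],255],[[0,0,20],[-14,0,-12],255],[[0,0,30],[-19,-3,-12],255]])

```text
time: 29.65
eef_pos: [527.2, -126.1, 230.8]
eef_rot: [3.131, -0.002, 0.948]
ft_force: [0.2, -0.1, -4.3]
grip_width: 49.1
gripper_force: 63.3
```

```bash
python3 - <<'E'
from tray import *
print(rel((425,-206.5,200),(np.pi,0,.035)),bot.state()["gripper_force"])
E
```

```text
(array([-12.5 ,  -3.64,   3.02]), array([ 0.5, -0.4, 52.3])) 63.282894641160965
```

Call:
apply_moves(steps=[[[0,0,10.5],[-5,-1.5,1],255],[[0,0,21],[-10,-3,2],255],[[0,0,31.5],[-12.5,-3.6,2],255],[[0,0,42],[-12.5,-3.6,2],255],[[0,0,52.3],[-12.5,-3.6,3],255]])

```text
time: 30.28
eef_pos: [422.2, -205.5, 195.5]
eef_rot: [3.141, -0.0, 0.032]
ft_force: [-0.9, -0.3, -2.8]
grip_width: 49.5
gripper_force: 63.2
```

```bash
python3 - <<'E'
from h import *
s=bot.state();print(s["eef_pos"],s["gripper_force"])
c=bot.camera_model("wrist");w=bot.get_image("wrist");cv2.imwrite("pics/w9.png",w)
print(rel((425,-206.5,50),(np.pi,0,.035)))
for (x,y) in((492,-204),(548,-202),(606,-200)):
    u,v=proj("wrist",(x,y,75),c).astype(int)
    if v<0:continue
    r=w[max(v-15,0):v+15,u-15:u+15].min(2);k=np.argwhere(r<r.min()+25);print(ray("wrist",k.mean(0)[::-1]+[u-15,max(v-15,0)],75,c),len(k))
E
```

```text
[ 422.216236   -205.51491333  195.46789876] 63.18666525185108
(array([ 0.39,  0.22, 14.35]), array([-0.1,  0.1, -0.4]))
[ 492.6 -203.9] 167
[ 548.7 -200.9] 232
```

View pics/w9.png

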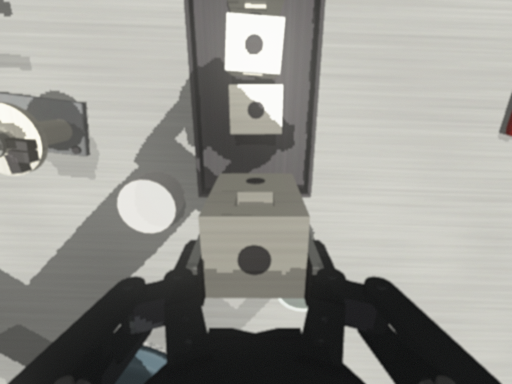

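```bash
python3 - <<'E'
from h import *
print(ray("wrist",(201,194),30),ray("wrist",(312,194),30),proj("wrist",(387,-137,30)),rel((424.5,-206.5,44),(np.pi,0,.035)))
E
```

```text
[ 388.6 -140. ] [ 392.5 -275.8] [198.6 195.1] (array([ 0.34,  0.22, 14.95]), array([-0.1,  0.1, -0.4]))
```

Call:
apply_moves(steps=[[[0,0,0],[0.3,0.2,5],255],[[0,0,0],[0.3,0.2,10],255],[[0,0,0],[0.3,0.2,13.5],255],[[0,0,0],[0.3,0.2,14.5],255],[[0,0,0],[0.3,0.2,15],255]])

```text
time: 30.95
eef_pos: [426.0, -207.4, 45.9]
eef_rot: [3.141, -0.0, 0.04]
ft_force: [0.2, -0.3, -3.9]
grip_width: 49.2
gripper_force: 63.1
```

Call:
apply_moves(steps=[[[0,0,0],[0,0,0.1],255],[[0,0,0],[0,0,0.2],255],[[0,0,0],[0,0,0.3],255],[[0,0,0],[0,0,0.3],255],[[0,0,0],[0,0,0.3],255]])

```text
time: 31.58
eef_pos: [425.7, -207.2, 42.7]
eef_rot: [3.141, -0.0, 0.039]
ft_force: [-0.4, -0.1, -3.4]
grip_width: 49.3
gripper_force: 63.1
```

Call:
apply_moves(steps=[[[0,0,0],[0,0,0.1],255],[[0,0,0],[0,0,0.2],255],[[0,0,0],[0,0,0.3],255],[[0,0,0],[0,0,0.3],255],[[0,0,0],[0,0,0.3],255]])

```text
time: 32.2
eef_pos: [425.8, -207.4, 41.0]
eef_rot: [-3.141, 0.001, 0.04]
ft_force: [-5.1, 3.0, 11.2]
grip_width: 49.3
gripper_force: 64.5
```

Call:
apply_moves(steps=[[[0,0,0],[0,0,-0.1],255],[[0,0,0],[0,0,-0.1],40],[[0,0,0],[0,0,-0.1],40],[[0,0,0],[0,0,-0.1],40],[[0,0,0],[0,0,-5],40]])

```text
time: 32.83
eef_pos: [423.0, -205.1, 86.6]
eef_rot: [-3.135, 0.007, 0.039]
ft_force: [0.6, 0.0, 0.4]
grip_width: 72.3
gripper_force: 0.0
```

Call:
apply_moves(steps=[[[0,0,0],[0,0,-6],40],[[0,0,0],[0,0,-12],0],[[0,0,-10.5],[0,0,-17],0],[[0,0,-21],[0,-4,-19],0],[[0,0,-31.5],[1,-9,-19],0]])

```text
time: 33.45
eef_pos: [432.9, -117.0, 282.2]
eef_rot: [3.137, -0.002, 0.592]
ft_force: [0.1, 0.1, -0.6]
grip_width: 85.7
gripper_force: 0.0
```

```bash
python3 - <<'E'
from tray import *
print(rel((459.3,30.2,230),(np.pi,0,1.49)),bot.state()["grip_width"])
w=bot.get_image("top");cv2.imwrite("pics/t10.png",w)
E
```

```text
(array([ 10.39, -10.77,   5.19]), array([  0.3,  -0. , -51.4])) 85.65220380186132
```

Call:
apply_moves(steps=[[[0,0,-10.4],[3,-3,1],0],[[0,0,-20.8],[6,-6,2],0],[[0,0,-31],[9,-9,3],0],[[0,0,-41.2],[10.4,-10.8,4],0],[[0,0,-51.4],[10.4,-10.8,5],0]])

```text
time: 34.12
eef_pos: [458.5, 32.2, 229.0]
eef_rot: [-3.141, -0.0, 1.495]
ft_force: [-0.2, -0.1, 0.2]
grip_width: 85.1
gripper_force: 0.0
```

```bash
python3 - <<'E'
from tray import *
print(rel((459.3,30.2,138),(np.pi,0,1.49)),bot.state()["eef_pos"],tray())
t=bot.get_image("top");w=bot.get_image("wrist")
cv2.imwrite("pics/c10.png",np.hstack([cv2.resize(w,(456,342)),cv2.resize(t[150:265,240:355],(342,342))]))
E
```

```text
(array([-0.2,  0.1,  9.1]), array([-0. , -0. ,  0.3])) [458.48180608  32.21584701 229.0209178 ] (array([ 520.2, -201. ]), np.float64(0.031), array([72.8, 37.5]))
```

View pics/c10.png

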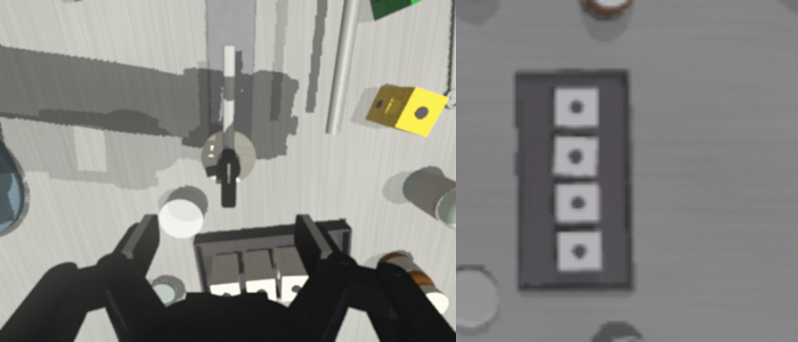

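All four blocks stand in the tray, the bar is empty, and the knob lies below the gripper. Now relocking.

Call:
apply_moves(steps=[[[0,0,0.3],[-0.2,0.1,4],0],[[0,0,0.3],[-0.2,0.1,8],0],[[0,0,0.3],[-0.2,0.1,9.1],0],[[0,0,0.3],[-0.2,0.1,9.1],0],[[0,0,0.3],[-0.2,0.1,9.1],120]])

```text
time: 34.9
eef_pos: [460.8, 28.3, 140.5]
eef_rot: [3.138, 0.0, 1.48]
ft_force: [0.5, -0.4, -0.7]
grip_width: 70.0
gripper_force: 0.0
```

Call:
apply_moves(steps=[[[0,0,0],[0,0,0],255],[[0,0,0],[0,0,0],255],[[0,0,0],[0,0,0],255],[[0,0,0],[0,0,0],255],[[0,0,0],[0,0,0],255]])

```text
time: 35.52
eef_pos: [459.4, 28.6, 139.0]
eef_rot: [-3.141, 0.0, 1.481]
ft_force: [-3.8, -0.4, 5.5]
grip_width: 13.0
gripper_force: 59.6
```

Call:
apply_moves(steps=[[[0,0,0],[0,0,-0.5],255],[[0,0,0],[0,0,-1.0],255],[[0,0,0],[0,0,-1.5],255],[[0,0,0],[0,0,-1.9],255],[[0,0,0],[0,0,-1.9],255]])

```text
time: 36.15
eef_pos: [459.2, 28.7, 158.0]
eef_rot: [-3.141, 0.0, 1.481]
ft_force: [-0.7, -1.1, -3.7]
grip_width: 13.4
gripper_force: 59.3
```

Call:
apply_moves(steps=[[[0,0,8],[0,0,0],255],[[0,0,16],[0,0,0],255],[[0,0,24],[0,0,0],255],[[0,0,32],[0,0,0],255],[[0,0,40],[0,0,0],255]])

```text
time: 36.78
eef_pos: [458.8, 28.9, 158.0]
eef_rot: [-3.14, 0.001, 0.779]
ft_force: [-4.2, 1.4, -1.6]
grip_width: 13.5
gripper_force: 59.7
```

Call:
apply_moves(steps=[[[0,0,8],[0,0,0],255],[[0,0,16],[0,0,0],255],[[0,0,24],[0,0,0],255],[[0,0,32],[0,0,0],255],[[0,0,38],[0,0,0],255]])

```text
time: 37.4
eef_pos: [458.5, 29.4, 157.9]
eef_rot: [-3.14, 0.003, 0.117]
ft_force: [-3.7, 2.1, 1.5]
grip_width: 13.4
gripper_force: 61.0
```

Call:
apply_moves(steps=[[[0,0,1],[0,0,0],255],[[0,0,1],[0,0,0],255],[[0,0,1],[0,0,0.6],255],[[0,0,1],[0,0,1.2],255],[[0,0,1],[0,0,1.6],255]])

```text
time: 38.02
eef_pos: [458.6, 29.3, 142.4]
eef_rot: [-3.141, 0.003, 0.106]
ft_force: [-6.4, 3.4, 3.4]
grip_width: 13.1
gripper_force: 64.3
```

Call:
apply_moves(steps=[[[0,0,0],[0,0,0.2],255],[[0,0,0],[0,0,0.4],255],[[0,0,0],[0,0,0.5],255],[[0,0,0],[0,0,0.5],255],[[0,0,0],[0,0,0.5],255]])

```text
time: 38.65
eef_pos: [458.9, 29.3, 139.0]
eef_rot: [-3.141, 0.003, 0.106]
ft_force: [-11.0, 3.0, 13.3]
grip_width: 13.1
gripper_force: 65.7
```

Call:
apply_moves(steps=[[[0,0,0],[0,0,0.1],255],[[0,0,0],[0,0,0.1],255],[[0,0,0],[0,0,0.1],255],[[0,0,0],[0,0,0.0],255],[[0,0,0],[0,0,-0.1],255]])

```text
time: 39.28
eef_pos: [458.6, 29.4, 139.0]
eef_rot: [-3.141, 0.003, 0.107]
ft_force: [-6.4, 2.7, 3.6]
grip_width: 13.3
gripper_force: 64.2
```

Call:
apply_moves(steps=[[[0,0,0],[0,0,0],0],[[0,0,0],[0,0,0],0],[[0,0,0],[0,0,0],0],[[0,0,0],[0,0,0],0],[[0,0,0],[0,0,-4],0]])

```text
time: 39.9
eef_pos: [457.0, 29.0, 175.0]
eef_rot: [-3.139, 0.007, 0.102]
ft_force: [0.8, 0.6, -0.5]
grip_width: 85.4
gripper_force: 0.0
```

Call:
apply_moves(steps=[[[0,0,0],[0,0,-5],0],[[0,0,0],[0,0,-10],0],[[0,0,0],[0,0,-12],0],[[0,0,0],[0,0,-12],0],[[0,0,0],[0,0,-12],0]])

```text
time: 40.52
eef_pos: [458.8, 28.7, 296.0]
eef_rot: [-3.141, 0.002, 0.102]
ft_force: [-0.3, -0.7, 0.2]
grip_width: 85.3
gripper_force: 0.0
```

```bash
python3 - <<'E'
from tray import *
print(tray());t=bot.get_image("side");w=bot.get_image("wrist")
cv2.imwrite("pics/c11.png",np.hstack([cv2.resize(w,(456,342)),cv2.resize(t[130:300,170:340],(342,342))]))
E
```

```text
(array([ 520.2, -201. ]), np.float64(0.031), array([72.8, 37.5]))
```

View pics/c11.png

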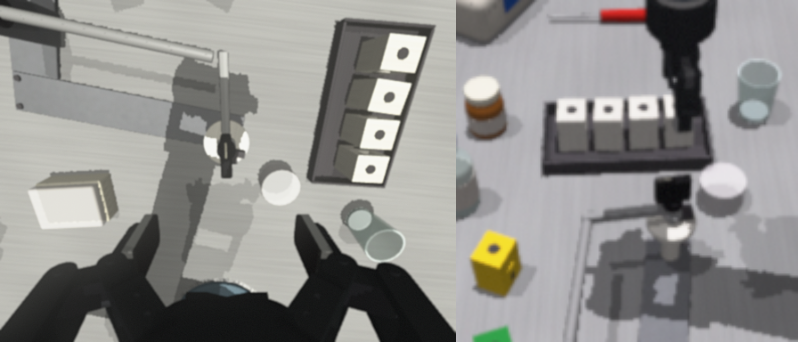

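The keeper arm lies across the end of the empty bar, and all four blocks are upright in the tray.

```bash
python3 -c "
from bench import bot
print(bot.job_done())"
```

```text
the job is handed in; nothing more can be done
None
```

The job is handed in: all four blocks stand on the tray floor, the bar is empty, and the knob is turned back and pushed in with the keeper arm across the bar's end; no verdict came back from the judge.

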